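# Blue flat up

### The arm

A 7-joint arm with a two-finger parallel gripper is mounted at the origin on a cart in front of the work surface, level with it; the furniture and walls round the work are solid. World frame = base frame: x ahead of the robot, y to its left, z up, the work surface at z = 0. Lengths are in m, angles in degrees, forces in N, time in s.
With the tool pointing down it reaches from about 0.4 to 0.75 m from the base axis. Payload 19.5 kg.
Tool frame: the origin (TCP) lies at the centre of the arm's flange, where the gripper is bolted on; the fingertips stand 173 mm ahead of it and the grasp point (between the pads) lies 155 mm ahead of it; z points along the fingers, y is the line along which they close (so a half turn about z gives the same grasp; the last joint's range is limited). The gripper opens to 85 mm and grips with 20 to 120 N. Pads are 22 mm wide; open, the fingers measure 114 mm over their backs; the gripper's body (76 mm by 85 mm) begins 54 mm behind the grasp point. The pads swing forward as they close: fully open they stand 13 mm farther back than shut.
Start: joints at [63.959, 40.479, -1.581, 85.061, 1.261, 54.483, -4.326], TCP at [0.231, -0.527, 0.405] pointing down, gripper open.
Joint ranges: [-155.06, 155.06], [-18.47, 123.98], [-90, 86.84], [0, 140.48], [-83.41, 263.41], [0, 116], [-161.91, 161.91]. Speed limits (degrees/s): [108.29, 108.29, 147.25, 147.25, 172.46, 172.46, 172.46].

### API

Orientations are given as [roll, pitch, yaw] about the fixed x, y, z axes, in that order (R = Rz(yaw) Ry(pitch) Rx(roll)).
In Python, from cell import status, eyes, manip gives the robot as it stands.
- The arm moves only by the tool jog_arm, never from a script. Its argument "targets" is one flat list of numbers, 7 for each row, row after row: the opening, from -1 (shut) to 1 (fully open), then the shift along the tool's x, y, z in cm, then the turn, a rotation vector about the tool's x, y, z in degrees. A call has exactly 8 rows; each row shifts and turns the commanded pose from where the row before left it, along the tool's axes as they then stand; what a row does not reach is not made up. A row lasts 1/12 s, in which the tool goes at most 41.7 mm and 7.16 degrees, less where a joint would pass 70% of its speed; a pose out of reach is approached as far as the arm can. A call with a gripper value outside its range is refused whole. The fingers move at their own pace and stop on an object; the grip force is fixed at half the most. Time passes only in rows, so rows that do not move let the fingers close, or fill a call up. It gives the time, the measured TCP pose, the force, the opening and the grip force at its end, in the units of the state.
- status.get_obs(): the state, without advancing time (a new reading comes with each control period).
- eyes.read_camera(name): name is "scene" or "top" or "wrist"; returns the picture (420x560x3 uint8, red, green, blue); there is no depth.
- eyes.camera_info(name): a dict with "fx", "fy", "cx", "cy" (pixels), "dist" ([k1, k2, p1, p2, k3] as OpenCV has them; the pictures are not rectified), "origin" and "orientation" of the camera in the world. Camera axes: x right, y up, looking along -z (the intrinsics and any distortion apply to the point x, -y, -z); pixel columns grow to the right and rows downward; lengths in m; the calibration is good to about 2 mm. A picture is of the moment at which its call begins: read the wrist's pose just before it. camera_info takes no time and is no camera call; for the wrist camera it gives the pose at the moment of the call.
- manip.job_done(): hands the job in; it is judged then, once.
The state is a dict: "clock": time; "joint_pos": joint angles; "qd": joint speeds; "joint_efforts": joint torques, N m; "tcp_pos": TCP position; "ee_rot": TCP orientation; "contact_force": force on the tool from outside, world axes, zero at the start; "moment": the same for the moment, N m; "opening": opening from 0.0 (shut) to 1.0 (fully open); "gripper_force": force on a finger pad.
Only numpy, scipy, OpenCV 4.12 (cv2) and the standard library are available. Lean on these libraries where they do the work, as an engineer would, in place of code of your own. Each camera call takes 0.05 s, during which the arm holds its last target. There are 200 camera calls.

### The job

There are two hexagonal wooden blanks on the plywood board. Roll the pale one over until its blue-painted flat faces straight up, ready for marking out, and leave it lying flat on the board. Keep it within a few centimetres of the board as you turn it, and leave the dark blank as it lies.

Things in the scene. Friction and masses are not known exactly. Their poses are not given: they have to be found in the camera images.
- pale_blank_mark (a point): Centre of the pale wooden blank: hexagonal prism lying on a flat, 50 mm across flats, flats 29 mm wide, 60 mm long, 0.1 kg; its centre is 25 mm above the board. One flat is painted blue; at the start it is an upper slanting one, 60 degrees from facing up. y axis: level, along its length; z axis: out of the blue flat. Best held by its two end faces; a mere push jams or slides it.
- dark_blank_mark (a point): Centre of the dark brown wooden blank: hexagonal prism lying on a flat, 50 mm across flats, flats 29 mm wide, 60 mm long, 0.1 kg; its centre is 25 mm above the board. One flat is painted blue; at the start it is an upper slanting one, 60 degrees from facing up. y axis: level, along its length; z axis: out of the blue flat.
- board_top (a point): Centre of the upper face of the fixed plywood board, 250 mm along its x axis, 360 mm along its y axis, 12 mm thick, lying on the bench (upper face 12 mm above the bench top). z points up. Along its far (+x) edge runs a dark strip 18 mm wide and 18 mm high above the face.
Things that resemble listed ones, but are neither listed nor needed, are in the scene too. What is shaped like the part that bears pale_blank_mark but turquoise is not meant.

How it is judged (in metres and radians):
At the end, for the whole second after the job is handed in: The pale blank lies at rest on the board (its centre within the board's outline and 20 to 30 mm above its face), its blue flat facing up within 10 degrees (angle between pale_blank_mark's own z axis and vertical below 0.17 rad and z of pale_blank_mark in the frame of board_top between 0.02 and 0.03 m and x of pale_blank_mark in the frame of board_top between -0.125 and 0.125 m and y of pale_blank_mark in the frame of board_top between -0.18 and 0.18 m and linear speed of pale_blank below 0.02 m/s); the robot touches nothing.
It fails at once if the dark blank is moved more than 20 mm (distance of dark_blank_mark from where it was at the start of the episode above 0.02 m).
It fails at once if the dark blank is rolled to another flat (its blue flat turned by more than about 20 degrees) (angle between dark_blank_mark's own z axis and vertical below 0.7 rad or angle between dark_blank_mark's own z axis and vertical above 1.4 rad).
It fails at once if the pale blank is lifted away (its centre more than 100 mm above the board) (z of pale_blank_mark in the frame of board_top above 0.1 m).
It also fails if it takes over 40 s, if anything falls off the work surface, if the arm or the gripper's body presses on something with over 40 N, if the wrist force passes 120 N, or if a joint passes its speed limit or range.

## Working session

There is one attempt and no reset: what is moved stays moved. The work goes in short steps, Python scripts to look and compute and a tool call to move; the robot and the scene stay as the last step left them, time stands still between calls to the robot, and variables do not carry over. Pictures are saved under pics/ and viewed, at most 10 in all, crops included, and the job is handed in when it is done.

Besides the shell and the picture viewer there is one more tool, called in YAML: its name, and indented under it one key for each argument. jog_arm: Moves the arm, as the interface text tells. Its arguments: {"type":"object","properties":{"targets":{"type":"array","items":{"type":"number"}}},"required":["targets"]}

```bash
mkdir -p pics
python3 - <<'E'
from cell import status, eyes
import cv2
print(status.get_obs())
for n in("scene","top"):
    print(eyes.camera_info(n)); cv2.imwrite(f"pics/{n}0.png",cv2.resize(eyes.read_camera(n)[:,:,::-1],(800,600),interpolation=cv2.INTER_CUBIC))
E
```

```text
{'clock': 0.0, 'joint_pos': array([63.95785552, 40.51401848, -1.58199409, 85.08440038,  1.26113276,
       54.4833786 , -4.32563587]), 'qd': array([ 0.01351226,  0.00476555, -0.10409705, -0.08384391,  0.03435686,
        0.09966452,  0.00546361]), 'joint_efforts': array([ 2.16614981e-04, -8.83226037e+01,  1.23459332e+00, -2.36168969e+01,
        1.67945697e-02,  6.41944818e-03,  4.89292302e-05]), 'tcp_pos': array([ 0.23065745, -0.52662451,  0.40422648]), 'ee_rot': array([-1.79935617e+02,  2.86516720e-03,  2.36532204e+01]), 'contact_force': array([0.49404568, 0.10407674, 0.32295275]), 'moment': array([ 0.007651  ,  0.01740066, -0.05441986]), 'gripper_force': 0.0, 'opening': 1.001419670411955}
{'fx': 405.27393826682254, 'fy': 405.27393826682254, 'cx': 273.01616103120114, 'cy': 208.32773119987442, 'dist': array([-0.02931096,  0.        ,  0.        ,  0.        ,  0.        ]), 'origin': array([-0.1142388 ,  0.59737188,  0.89542597]), 'orientation': array([  44.5348973 ,    1.12592892, -126.38719662])}
{'fx': 418.4084958717306, 'fy': 418.4084958717306, 'cx': 275.9205838739164, 'cy': 210.6305161795017, 'dist': array([-0.00593423,  0.        ,  0.        ,  0.        ,  0.        ]), 'origin': array([0.46346793, 0.10077368, 1.02613713]), 'orientation': array([  5.13529422,   0.83803455, -89.73503229])}
```

View pics/top0.png

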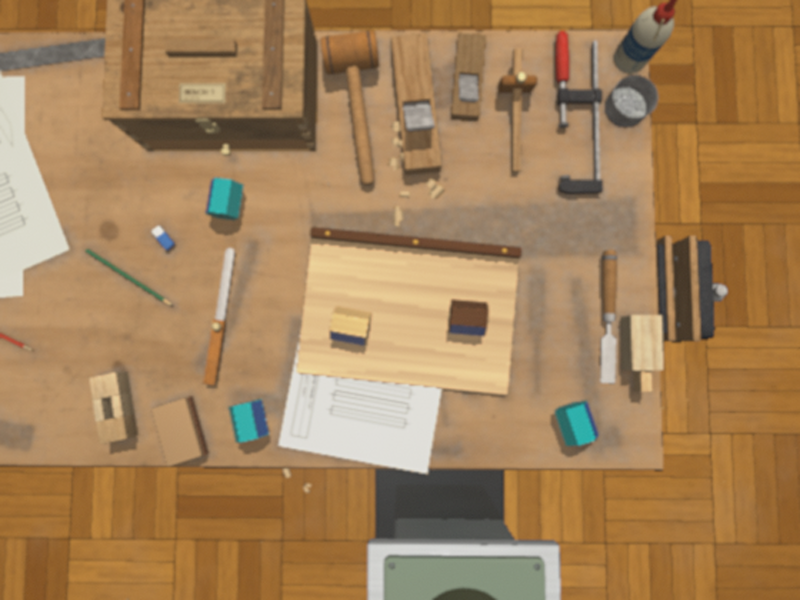

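View pics/scene0.png

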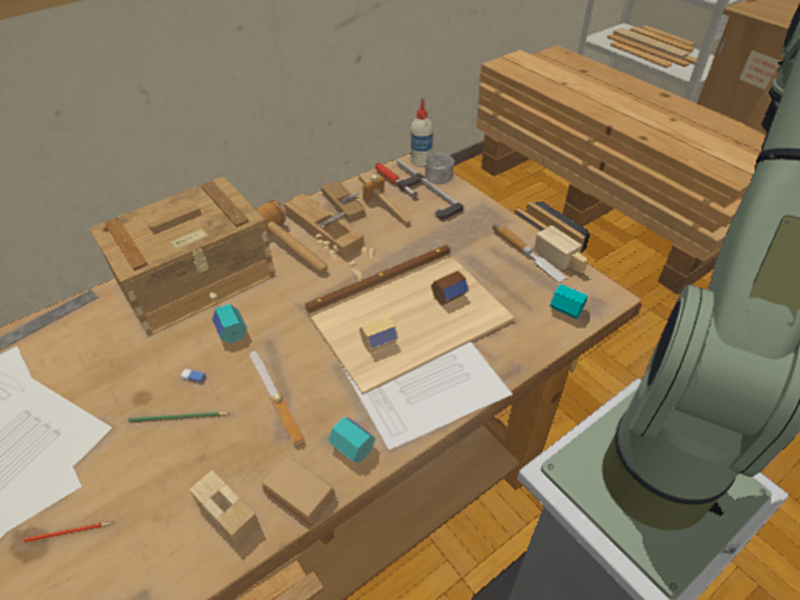

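Top view: pale blank at about (350,328), its blue flat on the robot's side (-x), and the dark blank at (468,318). I'll enlarge for pixel corners.

```bash
cat > h.py <<'E'
import numpy as np, cv2
from scipy.spatial.transform import Rotation as R
from cell import status, eyes
def ray(info,uv):
    K=np.array([[info['fx'],0,info['cx']],[0,info['fy'],info['cy']],[0,0,1]])
    p=cv2.undistortPoints(np.array([[uv]],float),K,info['dist'])[0,0]
    return R.from_euler('xyz',info['orientation'],degrees=True).apply([p[0],-p[1],-1])
def at(info,uv,z):
    d=ray(info,uv);o=info['origin'];return o+d*(z-o[2])/d[2]
def crop(name,u,v,w,h,f,out):
    im=eyes.read_camera(name)[v:v+h,u:u+w,::-1]
    cv2.imwrite(out,cv2.resize(im,(w*f,h*f),interpolation=cv2.INTER_CUBIC))
E
python3 -c "
from h import *
crop('top',205,195,80,60,10,'pics/c1.png')"
```

```text
(no output)
```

View pics/c1.png

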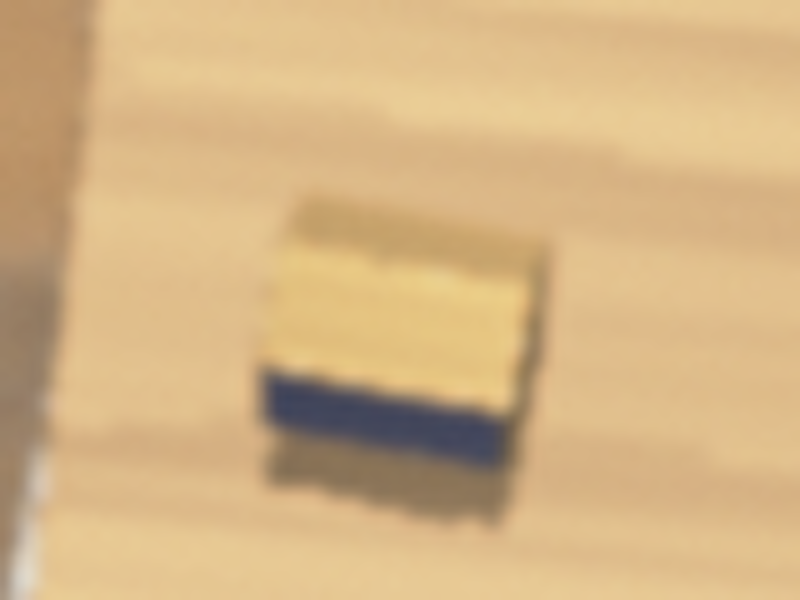

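The crop shows the pale top flat with corners (285,240), (532,280), (510,412) and (262,372). Below it is the blue flat, with its lower edge running from (268,428) to (498,468).

```bash
python3 -c "
from h import *
i=eyes.camera_info('top')
f=lambda x,y,z:at(i,(205+(x+.5)/10-.5,195+(y+.5)/10-.5),z)
P=[f(*p,.062) for p in((285,240),(532,280),(510,412),(262,372))]
print(np.round(P,4),'c',np.mean(P,0))
for a,b in((0,1),(1,2),(2,3),(3,0)):
  d=P[b]-P[a];print(np.linalg.norm(d),np.degrees(np.arctan2(d[1],d[0])))
print(f(268,428,.037),f(498,468,.037))
s=lambda x,y,z:at(i,((x+.5)*.7-.5,(y+.5)*.7-.5),z)
print('board',[np.round(s(*p,.012),3) for p in((308,245),(518,262),(508,393),(297,372))],'dark',s(468,303,.062))
j=eyes.camera_info('wrist');print(j)
"
```

```text
[[0.5313 0.2144 0.062 ]
 [0.5223 0.1571 0.062 ]
 [0.4918 0.1619 0.062 ]
 [0.5008 0.2193 0.062 ]] c [0.51155415 0.18817781 0.062     ]
0.057978256311559576 -98.98302976810949
0.030842327392427732 171.02370134846785
0.058048169238623354 81.10739504407705
0.030934010255618195 -9.105677081229008
[0.48852965 0.22074339 0.037     ] [0.47933923 0.16623175 0.037     ]
board [array([0.651, 0.265, 0.012]), array([ 0.622, -0.095,  0.012]), array([ 0.401, -0.075,  0.012]), array([0.434, 0.28 , 0.012])] dark [ 0.54739139 -0.00374123  0.062     ]
{'fx': 311.4206089949945, 'fy': 311.4206089949945, 'cx': 280.67616552883834, 'cy': 211.6084487247669, 'dist': array([0.01114486, 0.        , 0.        , 0.        , 0.        ]), 'origin': array([ 0.30149172, -0.49553538,  0.37276201]), 'orientation': array([-1.76335937e+01,  3.93345904e-02, -6.63242089e+01])}
```

Sizes check out: about 58 × 31 mm, with the centre at (0.512, 0.188, 0.037) and the axis 9° off world y. I'll grip the end faces with the tool leaning 40° forward, then roll 60° about the tool's y axis to −20°.

```bash
cat > plan.py <<'E'
from h import *
def rot(tilt,yaw=-9.): # tool down, heading yaw, fingers leaning tilt deg forward
    return R.from_euler('xyz',[180,0,yaw],degrees=True)*R.from_rotvec([0,tilt,0],degrees=True)
def rows(wps,p=None,q=None,step=.036,ang=6.5,n=None):
    s=status.get_obs()
    p=s['tcp_pos'] if p is None else p
    q=R.from_euler('xyz',s['ee_rot'],degrees=True) if q is None else q
    k=0
    for P,Q in wps:
        P=np.array(P)
        N=n or int(np.ceil(max(np.linalg.norm(P-p)/step,np.degrees((q.inv()*Q).magnitude())/ang)))
        for i in range(N):
            sh=np.round(q.inv().apply((P-p)/(N-i))*100,1)
            tr=np.round((q.inv()*Q).as_rotvec(degrees=True)/(N-i),1)
            print(k,*sh,*tr); k+=1
            p=p+q.apply(sh/100); q=q*R.from_rotvec(tr,degrees=True)
    print(p,q.as_euler('xyz',degrees=True))
E
python3 -c "
from plan import *
rows([((.45,-.2,.38),rot(0)),((.413,.204,.29),rot(40))])"
```

```text
0 3.0 -1.9 0.2 -0.0 0.0 3.0
1 2.9 -2.1 0.2 -0.0 0.0 3.0
2 2.8 -2.2 0.2 -0.0 0.0 3.0
3 2.7 -2.4 0.2 -0.0 0.0 3.0
4 2.6 -2.5 0.2 -0.0 0.0 2.9
5 2.4 -2.6 0.2 -0.0 0.0 3.0
6 2.3 -2.8 0.3 -0.0 0.0 2.9
7 2.1 -2.9 0.2 -0.0 0.0 3.0
8 2.0 -3.0 0.3 -0.0 0.0 2.9
9 1.8 -3.0 0.2 -0.0 0.0 3.0
10 1.7 -3.2 0.3 -0.0 0.0 2.9
11 -0.8 -3.3 0.7 -0.0 3.3 0.0
12 -0.9 -3.3 0.7 -0.0 3.3 0.0
13 -0.9 -3.3 0.7 -0.0 3.3 0.0
14 -0.9 -3.3 0.6 -0.0 3.3 0.0
15 -1.0 -3.3 0.5 -0.0 3.4 0.0
16 -1.0 -3.3 0.5 -0.0 3.3 0.0
17 -1.0 -3.2 0.4 -0.0 3.4 0.0
18 -1.1 -3.3 0.4 -0.0 3.3 0.0
19 -1.1 -3.2 0.3 -0.0 3.4 0.0
20 -1.1 -3.3 0.2 -0.0 3.3 0.0
21 -1.1 -3.2 0.2 -0.0 3.4 0.0
22 -1.1 -3.3 0.1 -0.1 3.3 0.0
[0.41314062 0.20412162 0.28994725] [179.9454164  -39.97512272  -8.97720037]
```

jog_arm:
  targets: [1,3.0,-1.9,0.2,0,0,3,1,2.9,-2.1,0.2,0,0,3,1,2.8,-2.2,0.2,0,0,3,1,2.7,-2.4,0.2,0,0,3,1,2.6,-2.5,0.2,0,0,2.9,1,2.4,-2.6,0.2,0,0,3,1,2.3,-2.8,0.3,0,0,2.9,1,2.1,-2.9,0.2,0,0,3]

```text
clock: 0.82
tcp_pos: [0.3908, -0.287, 0.3875]
ee_rot: [-180.0, 0.0, -0.3]
contact_force: [0.4, -0.9, -0.8]
opening: 1.0
gripper_force: 0.0
```

jog_arm:
  targets: [1,2.0,-3.0,0.3,0,0,2.9,1,1.8,-3.0,0.2,0,0,3,1,1.7,-3.2,0.3,0,0,2.9,1,-0.8,-3.3,0.7,0,3.3,0,1,-0.9,-3.3,0.7,0,3.3,0,1,-0.9,-3.3,0.7,0,3.3,0,1,-0.9,-3.3,0.6,0,3.3,0,1,-1.0,-3.3,0.5,0,3.4,0]

```text
clock: 1.48
tcp_pos: [0.4346, -0.0289, 0.3425]
ee_rot: [-180.0, -16.8, -9.0]
contact_force: [2.4, 0.3, 0.4]
opening: 1.001
gripper_force: 0.0
```

jog_arm:
  targets: [1,-1.0,-3.3,0.5,0,3.3,0,1,-1.0,-3.2,0.4,0,3.4,0,1,-1.1,-3.3,0.4,0,3.3,0,1,-1.1,-3.2,0.3,0,3.4,0,1,-1.1,-3.3,0.2,0,3.3,0,1,-1.1,-3.2,0.2,0,3.4,0,1,-1.1,-3.3,0.1,0,3.3,0,1,0,0,0,0,0,0]

```text
clock: 2.15
tcp_pos: [0.4579, 0.1923, 0.3505]
ee_rot: [178.0, -31.9, -8.1]
contact_force: [0.1, 1.4, -0.8]
opening: 0.996
gripper_force: 0.0
```

```bash
python3 -c "
from plan import *
s=status.get_obs();print({k:np.round(s[k],3) for k in('clock','joint_pos','tcp_pos','ee_rot','qd')})
crop('wrist',0,0,560,420,1,'pics/w1.png')
c=np.array([.5115,.188,.037]);q=rot(40)
g=c-.155*q.apply([0,0,1]);print(g)
rows([(g,q)],step=.025)"
```

```text
{'clock': np.float64(2.15), 'joint_pos': array([-5.00340e+01,  4.13630e+01,  3.20410e+01,  1.18118e+02,
       -5.20390e+01,  9.30000e-02, -7.61370e+01]), 'tcp_pos': array([0.458, 0.192, 0.351]), 'ee_rot': array([178.022, -31.884,  -8.108]), 'qd': array([ 9.81 , -2.52 , -2.821,  3.721,  6.158, -0.131,  0.569])}
[0.41309456 0.20358589 0.15573689]
0 -1.6 -0.1 1.6 0.2 0.9 0.1
1 -1.6 -0.1 1.5 0.2 0.9 0.1
2 -1.6 -0.1 1.5 0.2 0.9 0.1
3 -1.7 -0.1 1.5 0.2 0.9 0.1
4 -1.7 -0.1 1.5 0.2 0.9 0.1
5 -1.7 -0.1 1.4 0.2 0.9 0.1
6 -1.7 -0.2 1.4 0.2 0.9 0.0
7 -1.7 -0.1 1.4 0.1 0.9 0.1
8 -1.8 -0.1 1.4 0.2 1.0 0.0
[0.41344737 0.20311475 0.15550948] [-179.97010531  -40.01779933   -8.98263052]
```

View pics/w1.png

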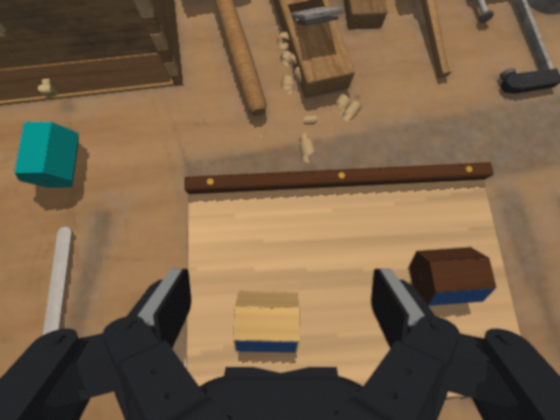

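The wrist view shows the pale blank at (267,322) between the open fingers, and the dark one clear at (452,275). Joint 6 stopped at its 0° limit, so forward lean is limited here. I'll grip at a 10° lean and finish near −50°.

```bash
python3 -c "
from plan import *
c=np.array([.5115,.188,.037]);q=rot(10)
g=c-.155*q.apply([0,0,1]);print(g)
rows([(g+[0,0,.1],q)],n=7)"
```

```text
[0.48491591 0.19221051 0.1896452 ]
0 -0.1 -0.1 0.9 0.3 -3.1 0.0
1 -0.1 -0.1 0.9 0.2 -3.1 0.0
2 -0.1 -0.1 1.0 0.3 -3.1 0.1
3 0.0 -0.1 1.0 0.2 -3.1 0.0
4 0.1 -0.2 0.9 0.3 -3.1 0.1
5 0.1 -0.1 0.9 0.3 -3.2 0.0
6 0.2 -0.2 1.0 0.2 -3.1 0.1
[0.48545569 0.19242672 0.28967817] [-179.99779274  -10.0132202    -9.02273305]
```

jog_arm:
  targets: [1,-0.1,-0.1,0.9,0.3,-3.1,0,1,-0.1,-0.1,0.9,0.2,-3.1,0,1,-0.1,-0.1,1.0,0.3,-3.1,0.1,1,0,-0.1,1.0,0.2,-3.1,0,1,0.1,-0.2,0.9,0.3,-3.1,0.1,1,0.1,-0.1,0.9,0.3,-3.2,0,1,0.2,-0.2,1.0,0.2,-3.1,0.1,1,0,0,0,0,0,0]

```text
clock: 2.87
tcp_pos: [0.4872, 0.187, 0.2894]
ee_rot: [180.0, -9.8, -9.6]
contact_force: [-0.2, 0.2, -0.8]
opening: 0.996
gripper_force: 0.0
```

```bash
python3 -c "
from plan import *
s=status.get_obs();print({k:np.round(s[k],3) for k in('clock','joint_pos','tcp_pos','ee_rot')})
c=np.array([.5115,.188,.037]);q=rot(10)
g=c-.155*q.apply([0,0,1])
rows([(g+[0,0,.04],q),(g,q)],n=4)
crop('wrist',0,0,560,420,1,'pics/w2.png')
i=eyes.camera_info('wrist')
K=np.array([[i['fx'],0,i['cx']],[0,i['fy'],i['cy']],[0,0,1]]);M=R.from_euler('xyz',i['orientation'],degrees=True)
h=R.from_euler('z',-9,degrees=True)
for d in((.0145,.03,.025),(.0145,-.03,.025),(-.0145,-.03,.025),(-.0145,.03,.025)):
  x=M.inv().apply(c+h.apply(d)-i['origin'])*[1,-1,-1];print('pred',np.round(cv2.projectPoints(x[None],np.zeros(3),np.zeros(3),K,i['dist'])[0].ravel(),1))
"
```

```text
{'clock': np.float64(2.867), 'joint_pos': array([-42.991,  49.721,  32.717, 108.304, -48.52 ,  26.018, -77.885]), 'tcp_pos': array([0.487, 0.187, 0.289]), 'ee_rot': array([179.997,  -9.81 ,  -9.574])}
0 -0.3 -0.1 1.5 0.0 0.0 -0.1
1 -0.3 -0.1 1.4 0.0 0.1 -0.2
2 -0.4 -0.1 1.5 0.1 0.0 -0.1
3 -0.3 -0.2 1.4 0.0 0.1 -0.2
4 -0.2 0.0 1.0 0.0 -0.0 0.0
5 -0.2 0.0 1.0 0.0 -0.0 0.0
6 -0.2 0.0 1.0 0.0 -0.0 0.0
7 -0.1 0.0 1.0 0.0 -0.0 0.0
[0.48525605 0.19232728 0.18940311] [179.99232347 -10.00996397  -8.96452454]
pred [229.4 233.4]
pred [316.6 232.6]
pred [316.3 273.3]
pred [230.6 274.1]
```

View pics/w2.png

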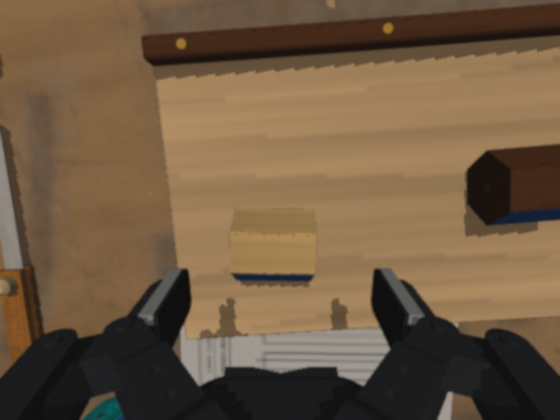

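The top flat sits at (231–316, 233–273), within about 1 px of the prediction. I'll descend and close.

jog_arm:
  targets: [1,-0.3,-0.1,1.5,0,0,-0.1,1,-0.3,-0.1,1.4,0,0.1,-0.2,1,-0.4,-0.1,1.5,0.1,0,-0.1,1,-0.3,-0.2,1.4,0,0.1,-0.2,1,-0.2,0,1.0,0,0,0,1,-0.2,0,1.0,0,0,0,1,-0.2,0,1.0,0,0,0,1,-0.1,0,1.0,0,0,0]

```text
clock: 3.58
tcp_pos: [0.4848, 0.193, 0.1909]
ee_rot: [-180.0, -10.4, -8.9]
contact_force: [0.6, 0.1, 0.9]
opening: 0.997
gripper_force: 0.0
```

jog_arm:
  targets: [1,0,0,0,0,0,0,-1,0,0,0,0,0,0,-1,0,0,0,0,0,0,-1,0,0,0,0,0,0,-1,0,0,0,0,0,0,-1,0,0,0,0,0,0,-1,0,0,0,0,0,0,-1,0,0,0,0,0,0]

```text
clock: 4.25
tcp_pos: [0.485, 0.1933, 0.1917]
ee_rot: [-179.9, -10.3, -8.9]
contact_force: [-2.5, -1.1, 9.4]
opening: 0.694
gripper_force: 63.7
```

```bash
python3 -c "
from plan import *
s=status.get_obs();print({k:np.round(s[k],3) for k in('clock','joint_pos','tcp_pos','ee_rot','opening','gripper_force')})
p=s['tcp_pos'];q=R.from_euler('xyz',s['ee_rot'],degrees=True)
c=p+.155*q.apply([0,0,1]);print(c)
c=c+[0,0,.02]
W=[(p+[0,0,.02],q)]
for k in range(1,13):
  Q=q*R.from_rotvec([0,-5*k,0],degrees=True);W.append((c-.155*Q.apply([0,0,1]),Q))
rows(W)
"
```

```text
{'clock': np.float64(4.25), 'joint_pos': array([-35.266,  57.233,  15.91 , 110.582, -57.239,   8.65 , -69.951]), 'tcp_pos': array([0.485, 0.193, 0.192]), 'ee_rot': array([-179.949,  -10.328,   -8.875]), 'opening': np.float64(0.694), 'gripper_force': np.float64(63.678)}
[0.51250345 0.18917254 0.03920706]
0 0.4 -0.0 -2.0 0.0 0.0 0.0
1 1.3 -0.0 0.1 -0.0 -5.0 0.0
2 1.4 -0.0 0.0 0.0 -5.0 -0.0
3 1.3 -0.0 0.1 -0.0 -5.0 0.0
4 1.4 -0.0 0.1 0.0 -5.0 0.0
5 1.3 -0.0 0.0 0.0 -5.0 0.0
6 1.4 -0.0 0.1 0.0 -5.0 0.0
7 1.3 -0.0 0.1 0.0 -5.0 0.0
8 1.4 -0.0 0.0 -0.0 -5.0 0.0
9 1.3 -0.0 0.1 0.0 -5.0 0.0
10 1.4 -0.0 0.0 0.0 -5.0 0.0
11 1.3 -0.0 0.1 0.0 -5.0 0.0
12 1.4 -0.0 0.0 0.0 -5.0 0.0
[0.62978465 0.17077274 0.15963441] [-179.92294222   49.67161548   -8.80690494]
```

Gripped: opening about 59 mm, 64 N. Next I'll lift 20 mm and roll.

jog_arm:
  targets: [-1,0.2,0,-1.0,0,0,0,-1,0.2,0,-1.0,0,0,0,-1,1.3,0,0.1,0,-5,0,-1,1.4,0,0,0,-5,0,-1,1.3,0,0.1,0,-5,0,-1,1.4,0,0.1,0,-5,0,-1,1.3,0,0,0,-5,0,-1,1.4,0,0.1,0,-5,0]

```text
clock: 4.92
tcp_pos: [0.5637, 0.1813, 0.2052]
ee_rot: [-180.0, 19.4, -8.8]
contact_force: [-0.5, -0.6, -1.3]
opening: 0.696
gripper_force: 64.5
```

jog_arm:
  targets: [-1,1.3,0,0.1,0,-5,0,-1,1.4,0,0,0,-5,0,-1,1.3,0,0.1,0,-5,0,-1,1.4,0,0,0,-5,0,-1,1.3,0,0.1,0,-5,0,-1,1.4,0,0,0,-5,0,-1,0,0,0,0,0,0,-1,0,0,0,0,0,0]

```text
clock: 5.58
tcp_pos: [0.629, 0.1706, 0.1585]
ee_rot: [-180.0, 49.2, -8.9]
contact_force: [-0.1, -0.3, -1.2]
opening: 0.695
gripper_force: 64.5
```

```bash
python3 -c "
from plan import *
s=status.get_obs();print({k:np.round(s[k],3) for k in('clock','joint_pos','tcp_pos','ee_rot','opening','gripper_force','contact_force')})
p=s['tcp_pos'];q=R.from_euler('xyz',s['ee_rot'],degrees=True)
c=p+.155*q.apply([0,0,1]);print(c)
crop('scene',205,190,160,120,5,'pics/s2.png')
Q=R.from_euler('xyz',[-179.95,49.7,-8.9],degrees=True)
c2=np.array([c[0],c[1],.0397])
rows([(c2-.155*Q.apply([0,0,1]),Q)],n=6)
"
```

```text
{'clock': np.float64(5.583), 'joint_pos': array([-21.36 ,  80.689,  25.475,  47.615, -36.743, 105.526, -96.837]), 'tcp_pos': array([0.629, 0.171, 0.159]), 'ee_rot': array([-179.952,   49.182,   -8.852]), 'opening': np.float64(0.695), 'gripper_force': np.float64(64.535), 'contact_force': array([-0.13 , -0.33 , -1.187])}
[0.51307216 0.18881453 0.05722027]
0 0.3 0.0 0.2 0.0 -0.1 0.0
1 0.3 0.0 0.2 0.0 -0.1 0.0
2 0.2 0.0 0.2 0.0 -0.1 0.0
3 0.3 0.0 0.2 0.0 -0.1 0.0
4 0.2 0.0 0.2 0.0 -0.1 0.0
5 0.3 0.1 0.2 0.0 -0.1 0.1
[0.62998885 0.17001879 0.13956998] [179.98528722  49.70031398  -8.93704171]
```

View pics/s2.png

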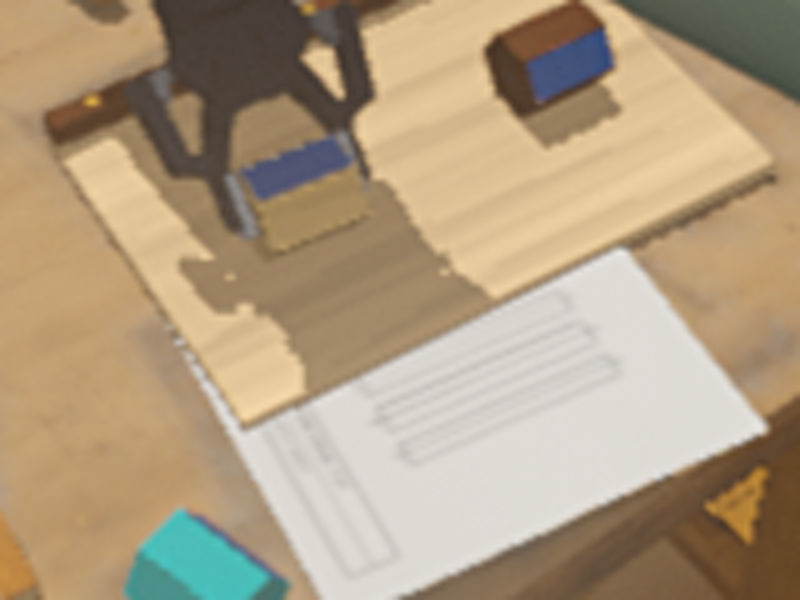

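The blue flat (300,165) now faces up and the dark blank is untouched. Lowering.

jog_arm:
  targets: [-1,0.3,0,0.2,0,-0.1,0,-1,0.3,0,0.2,0,-0.1,0,-1,0.2,0,0.2,0,-0.1,0,-1,0.3,0,0.2,0,-0.1,0,-1,0.2,0,0.2,0,-0.1,0,-1,0.2,0,0.2,0,-0.1,0,-1,0,0,0,0,0,0,-1,0,0,0,0,0,0]

```text
clock: 6.3
tcp_pos: [0.6296, 0.171, 0.1398]
ee_rot: [-179.9, 49.9, -8.8]
contact_force: [-0.9, 0.2, -0.6]
opening: 0.696
gripper_force: 64.5
```

jog_arm:
  targets: [-1,0.1,0,0.1,0,0,0,-1,0.1,0,0.1,0,0,0,-1,0,0,0,0,0,0,-1,0,0,0,0,0,0,-1,0,0,0,0,0,0,-1,0,0,0,0,0,0,-1,0,0,0,0,0,0,-1,0,0,0,0,0,0]

```text
clock: 6.97
tcp_pos: [0.6295, 0.171, 0.1375]
ee_rot: [-179.8, 49.9, -8.7]
contact_force: [2.0, -1.2, 5.1]
opening: 0.695
gripper_force: 64.8
```

Contact with the board at 5 N. I'll release and back off along the tool axis.

jog_arm:
  targets: [1,0,0,0,0,0,0,1,0,0,0,0,0,0,1,0,0,0,0,0,0,1,0,0,0,0,0,0,1,0,0,0,0,0,0,1,0,0,0,0,0,0,1,0,0,0,0,0,0,1,0,0,0,0,0,0]

```text
clock: 7.63
tcp_pos: [0.6294, 0.171, 0.1371]
ee_rot: [-179.9, 49.9, -8.8]
contact_force: [-0.5, 1.3, -0.1]
opening: 1.001
gripper_force: 0.0
```

jog_arm:
  targets: [1,0,0,-0.5,0,0,0,1,-0.5,0,-1,0,0,0,1,-0.8,0,-1,0,0,0,1,-1,0,-1,0,0,0,1,-1,0,-1,0,0,0,1,-1.5,0,-1.5,0,0,0,1,-1.5,0,-1.5,0,0,0,1,-1.5,0,-1.5,0,0,0]

```text
clock: 8.3
tcp_pos: [0.6476, 0.1683, 0.2569]
ee_rot: [-179.9, 49.8, -8.8]
contact_force: [0.0, -0.5, -0.8]
opening: 0.997
gripper_force: 0.0
```

jog_arm:
  targets: [1,-1.5,0,-1.5,0,0,0,1,-1.5,0,-1.5,0,0,0,1,-1.5,0,-1,0,0,0,1,-1,0,-1,0,0,0,1,0,0,0,0,0,0,1,0,0,0,0,0,0,1,0,0,0,0,0,0,1,0,0,0,0,0,0]

```text
clock: 8.97
tcp_pos: [0.6465, 0.1676, 0.2931]
ee_rot: [179.6, 50.8, -9.1]
contact_force: [0.2, -0.1, 0.5]
opening: 1.002
gripper_force: 0.0
```

```bash
python3 -c "
from plan import *
crop('scene',205,190,160,120,5,'pics/s3.png')"
```

```text
(no output)
```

View pics/s3.png

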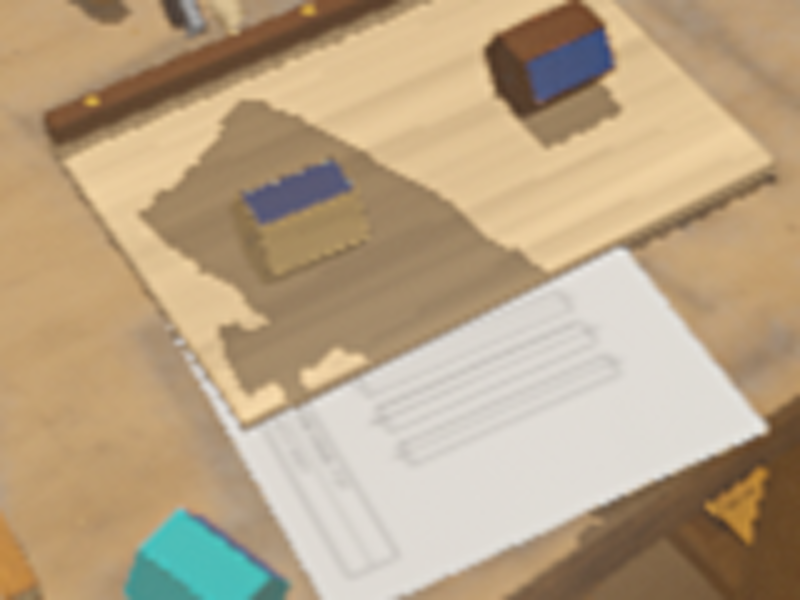

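The pale blank lies flat with its blue flat up at (298,190). The dark blank hasn't moved, and the gripper is clear.

```bash
python3 -c "
from cell import manip
print(manip.job_done())"
```

```text
the job is handed in; nothing more can be done
None
```

The pale blank lies flat on the board with its blue flat facing up, the dark blank is where it was, and the job was handed in at about 9 s; the hand-in returned no verdict.

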